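Lock the press spindle with its keyed spring clip

TASK

Turn the black knob of the press spindle so that the white dot on it (and the keyway below the dot) points straight back down the guide channel at the brass clip. Then take up the wooden-handled fork tool and, with the fork only and never with the fingers, push the clip along the channel onto the spindle until it snaps fully home. Finally lay the fork tool flat on the table and let go, leaving the spindle lined up and the ink bottles, turps bottle and ink roller undisturbed.

Things in the scene. Friction and masses are not known exactly. Their poses are not given: they have to be found in the camera images.
- block: Fixed green and grey bearing block, 157 x 112 mm, its flat top 40 mm above the table. Origin on the spindle's axis at table height, z up; x points from the open end of the guide channel toward the spindle (the way the clip is pushed). The block reaches from x = -112 to +45 mm and y = -56 to +56 mm.
- channel (a point): Point on the block's top, midway between its two dark guide rails (9 mm high), 33 mm before the spindle's axis. Axes as the block. From here to 17 mm past the axis the rails are parallel, 50 mm apart; toward block -x each flares outward by 11 degrees, to 74 mm apart at the mouth, 94 mm before the axis.
- axis (a point): Point on the spindle's axis, 3 mm above the block's top: half-way up a clip lying on the block. Axes as the block. From the block's top up: a groove 8 mm high with a neck of 20 mm diameter, then a shoulder of 26 mm diameter. The neck has a V keyway, 8 mm wide at its mouth, which takes the clip's tongue when within about 0.15 rad of facing it.
- spindle (a joint): Angle of the spindle about the vertical, rad, counter-clockwise positive seen from above; starts between 0.5 and 1.4. At 0 its keyway faces straight down the channel (block -x) and the knob's bar lies along block x. Turns from -0.8 to 1.7 with about 0.08 N m of friction and stays where it is left.
- knob (a point): Centre of the knob on top of the spindle: a black bar 44 mm long (its x axis), 14 mm wide (its y axis), from 70 to 94 mm above the table, centre at 82 mm; it turns with the spindle. A white dot on top of the bar's -x end marks the side of the keyway; at joint 0 its axes are those of the block.
- clip_centre (a point): Brass spring clip lying on the block between the rails, 6 mm thick; the point is the centre of its bore, half-way up, 3 mm over the block's top. x points from its straight back to its open mouth. Two sprung jaws reach to x = +12 mm, tips 15 mm apart; a tongue 3 mm wide inside points forward to x = -6 mm.
- clip_back (a point): Middle of the clip's flat back, 44 mm wide, 24 mm behind clip_centre; a tail 12 mm wide and 9 mm long sticks out of it. Pushed with 5 to 10 N onto the neck, the jaws spread and snap shut beyond it; home, clip_centre is on the spindle's axis within about 1 mm, tongue in the keyway. With the keyway out of line it stops about 4 mm short.
- fork_grip (a point): Fork tool lying on the table, 120 g; the point is the middle of its wooden handle, 13 mm above the tool's underside, close to its balance point. x points along the tool to the fork, z up. Handle: x = -50 to +47 mm, 18 mm wide (y), 26 mm high. The tool lies left or right of the block.
- fork_tip (a point): Midway between the two prongs' ends, 100 mm ahead of fork_grip and 3 mm above the tool's underside. Blade and prongs are 6 mm thick, underside level with the handle's. Each prong is 9 mm wide and ends flat; the slot between them (for the clip's tail) is 20 mm wide and 12 mm deep; 38 mm over both prongs.
- ink_mid (a point): Round dark red ink bottle with white cap, 43 mm across, 60 mm high, standing beside the block; point half-way up. Leave alone.
- ink_black_mid (a point): Square black ink bottle, 44 mm wide, 57 mm high, on the other side of the block; point half-way up. Leave alone.
- turps_mid (a point): Glass turps bottle, 64 mm wide, 175 mm high, standing behind the block; point half-way up. Leave alone.
- brayer_mid (a point): Ink roller with a red handle, 185 x 99 x 33 mm, lying on the side of the block where the fork tool is not; point near its middle, 15 mm up; y points along the handle away from the roller. Leave alone.
Not all that is in view belongs to the job. Of the things shaped like the part that bears clip_centre, the brass one is meant. Leave any pink look-alike of the block alone.

How it is judged (in metres and radians):
On the way, in this order (a step that is already met when the one before it is completed fails the run):
1. the spindle's keyway is turned to face down the channel (within 0.17 rad) while the clip is still off the spindle (value of joint spindle between -0.17 and 0.17 rad and horizontal distance between clip_centre and axis above 0.018 m), for 0.2 s.
2. the fork tool presses the clip's jaws onto the spindle's neck (contact force between fork and clip above 1 N and horizontal distance between clip_centre and axis below 0.016 m), for 0.04 s.
At the end, for the whole second after the job is handed in: The clip is snapped home: its bore centred on the spindle within 2.2 mm, in the groove (level with the block's top within 3 mm), square to the channel within 0.17 rad, the spindle within 0.2 rad of lined up; the fork tool lies flat on the table, right way up, released (horizontal distance between clip_centre and axis below 0.0022 m and z of clip_centre in the frame of axis between -0.002 and 0.003 m and angle between the x axis of clip_centre and the x axis of block, either way round below 0.17 rad and value of joint spindle between -0.2 and 0.2 rad and height (world z) of fork_grip between 0.005 and 0.02 m and angle between fork_grip's own z axis and vertical below 0.12 rad); the robot touches nothing.
It fails at once if the fingers touch the clip (contact force between the fingers and clip above 0.5 N).
It fails at once if an ink bottle is pushed more than 25 mm or tipped over (distance of any of ink_mid, ink_black_mid from where it was at the start of the episode above 0.025 m).
It fails at once if the turps bottle is pushed more than 25 mm or tipped over (distance of turps_mid from where it was at the start of the episode above 0.025 m).
It fails at once if the ink roller is pushed more than 30 mm (distance of brayer_mid from where it was at the start of the episode above 0.03 m).
It also fails if it takes over 58 s, if anything falls off the work surface, if the arm or the gripper's body presses on something with over 40 N, if the wrist force passes 120 N, or if a joint passes its speed limit or range.

ROBOT

A 6-joint arm with a two-finger parallel gripper is mounted at the origin on a cart in front of the work surface, level with it; the furniture and walls round the work are solid. World frame = base frame: x ahead of the robot, y to its left, z up, the work surface at z = 0. Lengths are in mm, angles in rad, forces in N, time in s.
With the tool pointing down it reaches from about 350 to 800 mm from the base axis. Payload 7.3 kg.
Tool frame: the origin (TCP) lies midway between the tips of the shut fingers; the grasp point (between the pads) lies 19 mm behind it (tcp_to_grasp is the distance from the TCP to the grasp point, in mm); z points along the fingers, x is the direction in which the jaws open and shut, and the axes are right-handed (so a half turn about z gives the same grasp; the last joint's range is limited). The gripper opens to 85 mm and grips with 20 to 120 N. Pads are 22 mm wide; open, the fingers measure 114 mm over their backs; the gripper's body (76 mm by 85 mm) begins 54 mm behind the grasp point. The pads swing forward as they close: fully open they stand 13 mm farther back than shut.
Start: joints at [-1.349, 0.342, 1.524, -0, 1.275, -0.146], TCP at [188.794, -489.899, 231.322] pointing down, gripper open.
Joint ranges: [-2.53, 2.53], [-0.77, 2.02], [0.04, 2.7], [-1, 4.14], [0.28, 2.66], [-3.11, 3.11]. Speed limits (rad/s): [2.57, 2.57, 3.14, 3.14, 3.14, 3.14].

INTERFACE

Orientations are given as a unit quaternion [w, x, y, z].
In Python, from workcell import get_obs, camera, sign_off, tcp_to_grasp gives the robot as it stands.
- The arm moves only by the tool send_rows, never from a script. Its argument "moves" is a list of rows, each an object of numbers: "fingers": the finger opening in mm, from 0 to 85.4; "tx", "ty", "tz": the shift along the world's x, y, z in mm; "roll": the turn about the world's z in degrees. In form: [{"fingers": .., "tx": .., "ty": .., "tz": .., "roll": ..}, ...]. A call has 1 to 8 rows; each row shifts and turns the commanded pose from where the row before left it; what a row does not reach is not made up. A row lasts 1/12 s, in which the tool goes at most 41.7 mm and 7.16 degrees, less where a joint would pass 70% of its speed; a pose out of reach is approached as far as the arm can. A call with a gripper value outside its range is refused whole. The fingers move at their own pace and stop on an object; "newtons" is the grip in N (left out, the last holds). Time passes only in rows, so rows that do not move let the fingers close. It gives the time, the measured TCP pose, the force and the opening at its end, in the units of the state.
- get_obs(): the state, without advancing time (a new reading comes with each control period).
- camera(name): name is "side" or "top" or "wrist"; returns a dict with "img" (480x640x3 uint8, red, green, blue), "mtx" (3x3 intrinsics, pixels), "dist_coeffs" ([k1, k2, p1, p2, k3] as OpenCV has them; the pictures are not rectified), "rvec" (rotation vector, rad) and "tvec" (3), from world to camera coordinates, as OpenCV has them. Camera axes: x right, y down, z forward; pixel columns grow to the right and rows downward; lengths in mm; the calibration is good to about 2 mm. A picture is of the moment at which its call begins. There is no depth.
- sign_off(): hands the job in, once; it reports no verdict.
The state is a dict: "t": time; "q": joint angles; "qd": joint speeds; "effort": joint torques, N m; "tool_pos": TCP position; "ee_rot": TCP orientation; "ft_force": force on the tool from outside, world axes, zero at the start; "moment": the same for the moment, N m; "grip_width": finger opening in mm.
Only numpy, scipy, OpenCV 4.12 (cv2) and the standard library are available. Lean on these libraries where they do the work, as an engineer would, in place of code of your own. Each camera call takes 0.05 s, during which the arm holds its last target. There are 200 camera calls.

## Working session

There is one attempt and no reset: what is moved stays moved. The work goes in short steps, Python scripts to look and compute and a tool call to move; the robot and the scene stay as the last step left them, time stands still between calls to the robot, and variables do not carry over. Pictures are saved under pics/ and viewed, about 8 in all and at most 12, crops included, and the job is handed in when it is done.

Besides the shell and the picture viewer there is one more tool, called after "Call:" by a JSON object that holds its "fn" and its "kwargs". send_rows: Moves the arm, as the interface text tells. Its arguments: {"type":"object","properties":{"moves":{"type":"array","items":{"type":"object","properties":{"fingers":{"type":"number"},"tx":{"type":"number"},"ty":{"type":"number"},"tz":{"type":"number"},"roll":{"type":"number"}}}},"newtons":{"type":"number"}},"required":["moves"]}

```bash
ls; mkdir -p pics; cat > h.py <<'E'
import numpy as np, cv2
from workcell import get_obs, camera, sign_off, tcp_to_grasp
def ray(c,uv):
    p=cv2.undistortPoints(np.array(uv,float).reshape(-1,1,2),c["mtx"],np.array(c["dist_coeffs"]))[:,0]
    R=cv2.Rodrigues(np.array(c["rvec"],float))[0]; t=np.array(c["tvec"],float).reshape(3)
    d=np.c_[p,np.ones(len(p))]@R; return -R.T@t,d
def plane(c,uv,z):
    o,d=ray(c,uv); return o+d*((z-o[2])/d[:,2])[:,None]
def proj(c,X):
    return cv2.projectPoints(np.array(X,float).reshape(-1,1,3),np.array(c["rvec"],float),np.array(c["tvec"],float),c["mtx"],np.array(c["dist_coeffs"]))[0][:,0]
def save(n,im): cv2.imwrite(f"pics/{n}.png",im[:,:,::-1])
E
python3 - <<'E'
from h import *
import pickle
cs={n:camera(n) for n in("top","side")}
for c in cs.values():
    for k in("mtx","dist_coeffs","rvec","tvec"): c[k]=np.array(c[k],float)
pickle.dump(cs,open("c0.pkl","wb"))
for n in cs: save(n+"0",cs[n]["img"]); print(n,ray(cs[n],[[320,240]]))
print(tcp_to_grasp,get_obs())
E
```

```text
pics
top (array([ 482.0768339 ,  -26.61241127, 1037.56449118]), array([[ 0.16405155, -0.00979862, -0.98645873]]))
side (array([ 597.51737217, -891.70774861,  707.90184248]), array([[ 0.06049777,  0.81807083, -0.57207802]]))
18.700000000000003 {'t': 0.1, 'q': array([-1.34900531e+00,  3.42656346e-01,  1.52489816e+00, -1.94572486e-05,
        1.27542146e+00, -1.45991826e-01]), 'qd': array([-0.00041419, -0.00112438, -0.00321456, -0.0003499 , -0.00059036,
        0.00109668]), 'effort': array([ 2.62221969e-03, -4.34445548e+01, -2.46491611e+01, -1.01523517e-04,
        4.65256831e-03,  4.49889981e-06]), 'tool_pos': array([ 188.70299534, -489.53526439,  230.7018973 ]), 'ee_rot': array([-4.63367111e-04,  8.24485316e-01, -5.65882925e-01, -5.13579951e-04]), 'ft_force': array([0.14189786, 0.49893318, 0.25264296]), 'moment': array([-0.06399318,  0.04102471,  0.03028658]), 'grip_width': 85.03696780196782}
```

View pics/top0.png

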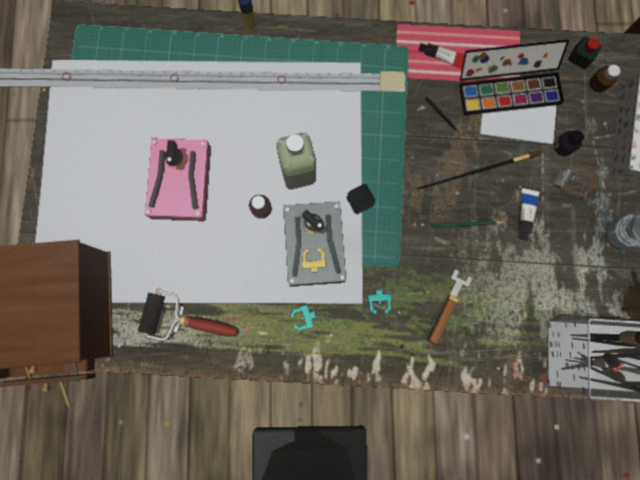

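View pics/side0.png

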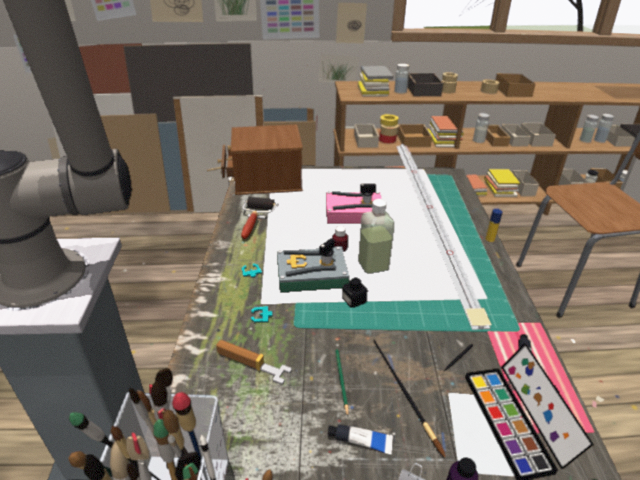

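The top view has +x up and +y left. The block is at about (315,243), the brass clip at (314,260), the knob at (314,221) and the fork from (435,340) to (460,275). The pink look-alike and the cyan clips are decoys.

```bash
cat > m.py <<'E'
from h import *
import pickle
cs=pickle.load(open("c0.pkl","rb")); c=cs["top"]; im=c["img"]; hsv=cv2.cvtColor(im,cv2.COLOR_RGB2HSV)
def roi(m,x0,y0,x1,y1):
    k=np.zeros_like(m); k[y0:y1,x0:x1]=m[y0:y1,x0:x1]; return k
def big(m):
    cn=max(cv2.findContours(m,cv2.RETR_EXTERNAL,cv2.CHAIN_APPROX_NONE)[0],key=cv2.contourArea); return cn[:,0].astype(float)
def rect(uv,z):
    p=plane(c,uv,z)[:,:2].astype(np.float32); return cv2.minAreaRect(p), cv2.boxPoints(cv2.minAreaRect(p)).round(1).tolist()
clip=roi(cv2.inRange(hsv,(15,110,120),(35,255,255)),290,240,340,285)
print("clip",rect(big(clip),46))
fh=roi(cv2.inRange(hsv,(5,110,60),(22,255,255)),420,260,480,350)
print("handle",rect(big(fh),20), big(fh).min(0),big(fh).max(0))
x=im[200:290,280:350]; print("gray px",im[240,293],im[270,310],im[212,292],"paper",im[240,275],"fork",im[275,456],im[295,455])
g=roi(cv2.inRange(im,(85,90,90),(150,150,150)),270,195,352,295)
g=cv2.morphologyEx(g,cv2.MORPH_CLOSE,np.ones((9,9)))
print("block",rect(big(g),40))
def up(x0,y0,x1,y1,s): return cv2.resize(im[y0:y1,x0:x1],None,fx=s,fy=s,interpolation=cv2.INTER_CUBIC)
a=up(275,195,355,295,6); b=up(420,260,480,350,6); b=cv2.copyMakeBorder(b,0,600-b.shape[0],0,0,cv2.BORDER_CONSTANT)
save("crop1",np.hstack([a[:600],b])[:, :800])
E
python3 m.py
```

```text
clip (((607.9420776367188, -23.60488510131836), (39.7085075378418, 39.976593017578125), 89.24250793457031), [[587.7000122070312, -43.20000076293945], [627.7000122070312, -43.70000076293945], [628.2000122070312, -4.0], [588.2000122070312, -3.5]])
handle (((494.9494323730469, -269.1505126953125), (20.294170379638672, 98.28899383544922), 60.632606506347656), [[447.1000061035156, -253.89999389648438], [532.7999877929688, -302.1000061035156], [542.7999877929688, -284.3999938964844], [457.1000061035156, -236.1999969482422]]) [429. 296.] [458. 343.]
gray px [138 143 143] [134 138 124] [135 142 141] paper [186 188 191] fork [163 164 156] [173 171 164]
block (((647.6582641601562, -33.22583770751953), (169.34046936035156, 128.9680938720703), 3.295569658279419), [[559.4000244140625, 26.299999237060547], [566.7999877929688, -102.5], [735.9000244140625, -92.69999694824219], [728.5, 36.0]])
```

View pics/crop1.png

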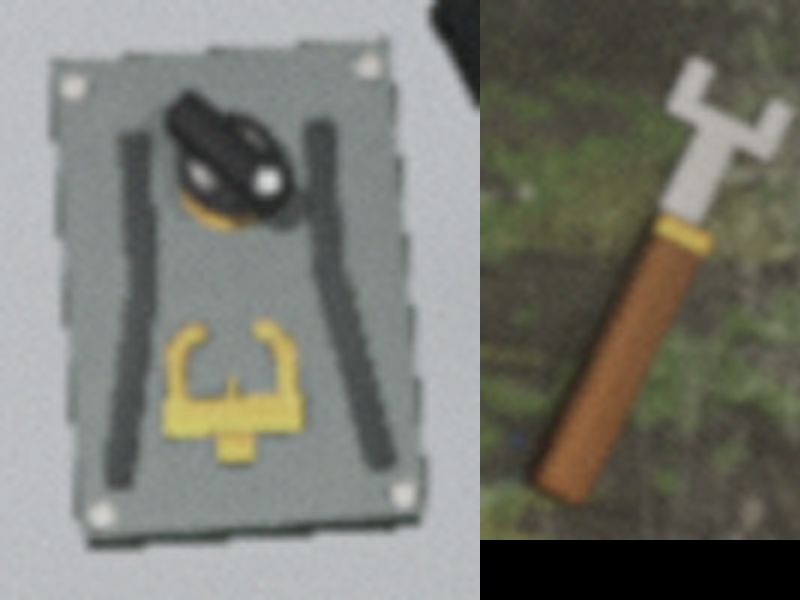

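The crop shows the block's top corners at about (50,62), (388,40), (422,517) and (80,535). The white dot is at (267,182), and the knob's far end at (187,107). The clip's back edge is at about y=437 and its tail points down at (235,455). The fork prong ends are at (702,68) and (782,110).

```bash
cat > m2.py <<'E'
from h import *
import pickle
c=pickle.load(open("c0.pkl","rb"))["top"]
P=lambda a,z:plane(c,np.array(a,float)/6+[275,195]-0.42,z)[:,:2]
F=lambda a,z:plane(c,(np.array(a,float)-[480,0])/6+[420,260]-0.42,z)[:,:2]
B=P([[50,62],[388,40],[422,517],[80,535]],40)
xd=(B[0]+B[1]-B[2]-B[3]);print("sizes",np.linalg.norm(xd)/2,np.linalg.norm(B[0]-B[1]));yaw=np.arctan2(xd[1],xd[0])
cen=B.mean(0); ux=np.array([np.cos(yaw),np.sin(yaw)]);uy=np.array([-ux[1],ux[0]])
ax=cen+ux*33.5; print("yaw",np.degrees(yaw),"cen",cen,"axis",ax)
# screws
S=P([[72,87],[368,66],[403,493],[101,514]],41); print("screws c",S.mean(0),"yaw",np.degrees(np.arctan2(*(S[0]+S[1]-S[2]-S[3])[::-1])))
k=P([[267,182],[187,107]],94); d=k[0]-ax; print("dot",k[0],"dotang rel",np.degrees(np.arctan2(d[1],d[0])-yaw)-180,np.linalg.norm(d), "far end",k[1])
d=k[0]-k[1];print("bar dir ang",(np.degrees(np.arctan2(d[1],d[0])-yaw)-180))
cl=P([[164,437],[303,428],[237,462],[190,325],[262,325]],46); print("clip back", cl[0],cl[1],"block frame",[( (p-ax)@ux,(p-ax)@uy) for p in cl])
f=F([[702,63],[786,108]],6); tip=f.mean(0)
h=F([[562,494],[683,238]],26); 
print("tip",tip,"butt",h)
d=h[1]-h[0];print("len",np.linalg.norm(d),"yaw",np.degrees(np.arctan2(d[1],d[0])),np.degrees(np.arctan2(*(tip-h.mean(0))[::-1])),"mid",h.mean(0), np.linalg.norm(tip-h.mean(0)))
E
python3 m2.py
python3 - <<'E'
import sys; sys.path.insert(0,'.')
from h import *
from scipy.spatial.transform import Rotation as R
o=get_obs(); q=o['ee_rot']; print(R.from_quat(q[[1,2,3,0]]).as_matrix().round(3))
E
```

```text
sizes 153.57334437807867 109.11791293397764
yaw 3.087331231558014 cen [643.86754659 -24.51274619] axis [677.3189248  -22.70850241]
screws c [643.04657946 -24.82092372] yaw 3.5134994989088946
dot [666.80240726 -34.71068059] dotang rel -314.3127385649976 15.957738635872659 far end [690.31367882 -10.72828934]
bar dir ang -317.51899679020056
clip back [595.0453749   -1.62293217] [597.29684141 -45.33718952] block frame [(np.float64(-81.01851121463682), np.float64(25.48605749650713)), (np.float64(-81.12467597802875), np.float64(-18.286012670071884)), (np.float64(-90.43709286013502), np.float64(3.1311560258031372)), (np.float64(-46.06346553501884), np.float64(15.058041662322506)), (np.float64(-47.5880516076938), np.float64(-7.636841990711229))]
tip [ 582.66826487 -317.65714112] butt [[ 452.74018253 -247.40056752]
 [ 532.28774496 -289.81610755]]
len 90.14928022301493 yaw -28.06697624104993 -28.548575885312154 mid [ 492.51396374 -268.60833753] 102.63324580532644
[[ 0.36  -0.933 -0.   ]
 [-0.933 -0.36   0.001]
 [-0.001 -0.    -1.   ]]
```

Call:
{"fn": "send_rows", "kwargs": {"moves": [{"tx": 26,"ty": 26,"tz": 6,"roll": 2,"fingers": 60},{"tx": 26,"ty": 26,"tz": 6,"roll": 3},{"tx": 26,"ty": 26,"tz": 6,"roll": 3},{"tx": 26,"ty": 26,"tz": 6,"roll": 3},{"tx": 26,"ty": 26,"tz": 6,"roll": 3},{"tx": 26,"ty": 26,"tz": 6,"roll": 3},{"tx": 26,"ty": 26,"tz": 6,"roll": 3},{"tx": 26,"ty": 26,"tz": 6,"roll": 3}]}}

```text
validation failed for argument at $.mo...
```

Call:
{"fn": "send_rows", "kwargs": {"moves": [{"tx": 26,"ty": 26,"tz": 2,"roll": 3},{"tx": 26,"ty": 26},{"tx": 26,"ty": 26},{"tx": 26,"ty": 26},{"tx": 26,"ty": 26},{"tx": 26,"ty": 26},{"tx": 26,"ty": 26},{"tx": 26,"ty": 26}]}}

```text
validation failed for argument at $.mo...
```

```bash
cat > m3.py <<'E'
from h import *
import pickle
cs=pickle.load(open("c0.pkl","rb")); s=cs["side"]; c=cs["top"]
print("turps base front",plane(s,[[361,268],[391,270]],0).round()[:, :2])
print("cap top", plane(c,[[295,142]],175).round())
print("ink cap top", plane(c,[[259,201]],60).round(), "black", plane(c,[[361,199]],57).round())
w=camera("wrist"); save("w1",w["img"]); o=get_obs(); print(o["tool_pos"],o["grip_width"],o["t"]); print(ray(w,[[320,240]]))
for k in("mtx","dist_coeffs","rvec","tvec"): w[k]=np.array(w[k],float)
pickle.dump(w,open("w1.pkl","wb"))
E
python3 m3.py
```

```text
turps base front [[763.  -0.]
 [833. -11.]]
cap top [[795.   5. 175.]]
ink cap top [[721.  78.  60.]] black [[ 723. -116.   57.]]
[ 188.70921776 -489.60163944  230.78040821] 85.36062914354156 0.15
(array([ 252.76879335, -463.98501088,  374.20200067]), array([[-0.24964044, -0.08399886, -0.96479378]]))
```

View pics/w1.png

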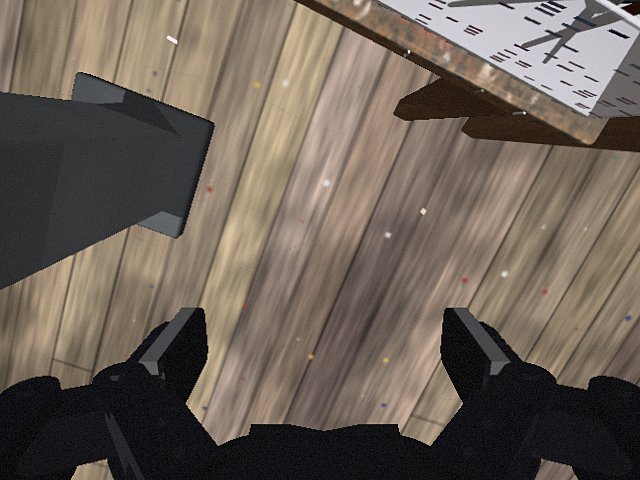

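That wrist picture shows only floor and the gripper, because the move was refused; rows need every field. The turps bottle is about 86 mm beyond the axis in front-face terms, so the gripper body clears it. I'm resending full rows.

Call:
{"fn": "send_rows", "kwargs": {"moves": [{"tx": 26,"ty": 26,"tz": 6,"roll": 2,"fingers": 60},{"tx": 26,"ty": 26,"tz": 6,"roll": 3,"fingers": 60},{"tx": 26,"ty": 26,"tz": 6,"roll": 3,"fingers": 60},{"tx": 26,"ty": 26,"tz": 6,"roll": 3,"fingers": 60},{"tx": 26,"ty": 26,"tz": 6,"roll": 3,"fingers": 60},{"tx": 26,"ty": 26,"tz": 6,"roll": 3,"fingers": 60},{"tx": 26,"ty": 26,"tz": 6,"roll": 3,"fingers": 60},{"tx": 26,"ty": 26,"tz": 6,"roll": 3,"fingers": 60}], "newtons": 40}}

```text
t: 0.82
tool_pos: [397.7, -280.3, 279.5]
ee_rot: [-0.0, 0.921, -0.389, -0.0]
ft_force: [0.2, -0.2, 0.4]
grip_width: 60.0
```

Call:
{"fn": "send_rows", "kwargs": {"moves": [{"tx": 26,"ty": 26,"tz": 2,"roll": 3,"fingers": 60},{"tx": 26,"ty": 26,"tz": 0,"roll": 0,"fingers": 60},{"tx": 26,"ty": 26,"tz": 0,"roll": 0,"fingers": 60},{"tx": 26,"ty": 26,"tz": 0,"roll": 0,"fingers": 60},{"tx": 26,"ty": 26,"tz": 0,"roll": 0,"fingers": 60},{"tx": 26,"ty": 26,"tz": 0,"roll": 0,"fingers": 60},{"tx": 26,"ty": 26,"tz": 0,"roll": 0,"fingers": 60},{"tx": 26,"ty": 26,"tz": 0,"roll": 0,"fingers": 60}]}}

```text
t: 1.48
tool_pos: [605.7, -72.3, 281.0]
ee_rot: [0.0, 0.931, -0.366, -0.0]
ft_force: [1.3, -0.2, 0.9]
grip_width: 59.8
```

```bash
cat > m4.py <<'E'
from h import *
import pickle
w=camera("wrist"); save("w2",w["img"]); o=get_obs(); print(o["tool_pos"],ray(w,[[320,240]])[0])
for k in("mtx","dist_coeffs","rvec","tvec"): w[k]=np.array(w[k],float)
pickle.dump(w,open("w2.pkl","wb")); print(proj(w,[[677.4,-22.7,94],[666,-34.7,94]]),w["mtx"])
E
python3 m4.py
```

```text
[609.11358749 -67.28941838 280.11213333] [652.30913095 -20.66005164 424.44406409]
[[348.91712834 111.24164281]
 [348.37204804 132.85481193]] [[395.71826664   0.         323.83809641]
 [  0.         395.71826664 244.13365358]
 [  0.           0.           1.        ]]
```

View pics/w2.png

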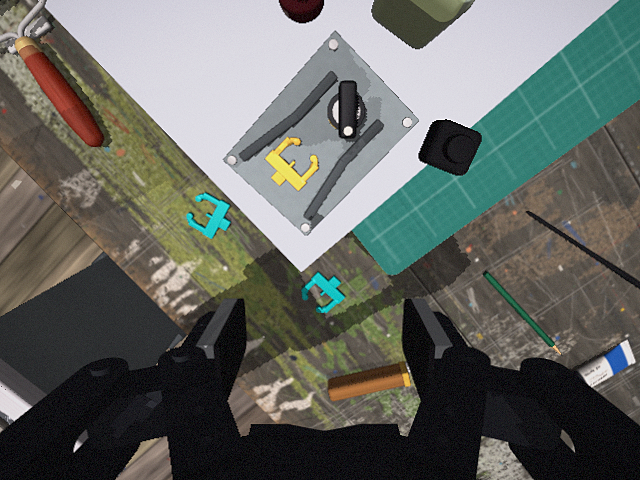

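The knob bar runs from about (347,82) to (347,137) with its dot at (348,131). The block screws are at (333,44), (407,122), (306,228) and (232,160). The clip is brass-yellow at about (292,165).

```bash
cat > m5.py <<'E'
from h import *
import pickle
w=pickle.load(open("w2.pkl","rb")); im=w["img"]; hsv=cv2.cvtColor(im,cv2.COLOR_RGB2HSV)
S=plane(w,[[333,44],[407,122],[306,228],[232,160]],41)[:,:2]
xd=S[0]+S[1]-S[2]-S[3];yaw=np.arctan2(xd[1],xd[0]);ux=np.array([np.cos(yaw),np.sin(yaw)]);uy=np.array([-ux[1],ux[0]])
cen=S.mean(0);ax=cen+33.5*ux;print("yaw",np.degrees(yaw),"cen",cen,"axis",ax)
m=cv2.inRange(hsv,(0,0,0),(180,255,45)); k=np.zeros_like(m);k[75:145,333:362]=m[75:145,333:362]
k=plane(w,[[347.5,82],[348,137],[348,131]],94)[:,:2];d=k[1]-k[0]
print("bar",k[:2].mean(0),np.linalg.norm(d),"abs ang",np.degrees(np.arctan2(-d[1],-d[0])),"dot",k[2])
m=cv2.inRange(hsv,(18,110,120),(35,255,255));m[:125]=0;m[200:]=0;m[:,:255]=0;m[:,330:]=0
cn=max(cv2.findContours(m,cv2.RETR_EXTERNAL,cv2.CHAIN_APPROX_NONE)[0],key=cv2.contourArea)[:,0]
p=plane(w,cn,46)[:,:2]-ax; p=np.c_[p@ux,p@uy]; print("clip range",p.min(0),p.max(0))
cv=cv2.convexHull(p.astype(np.float32))[:,0]; 
b=p[(p[:,0]<p[:,0].min()+13)]; 
for lo in np.arange(p[:,0].min(),p[:,0].max(),4):
    q=p[(p[:,0]>=lo)&(p[:,0]<lo+4)]; print(round(lo),q[:,1].min().round(1),q[:,1].max().round(1))
o=get_obs();print(o["tool_pos"],o["t"])
E
python3 m5.py
```

```text
yaw 3.6835632464408077 cen [642.57996865 -23.5434125 ] axis [676.01076066 -21.39117056]
bar [677.36799841 -21.35997985] 41.48584125240651 abs ang 48.486877558395015 dot [666.74415472 -33.42783502]
clip range [-88.76129531 -16.92355564] [-44.27394778  26.61225405]
-89 -0.3 10.4
-85 -0.5 10.2
-81 -16.7 26.2
-77 -16.8 26.6
-73 -16.9 26.4
-69 -15.7 25.5
-65 -15.8 24.6
-61 -16.0 24.4
-57 -16.2 24.2
-53 -15.7 24.5
-49 -11.8 21.2
-45 -7.4 14.6
[609.11358749 -67.28941838 280.11213333] 1.5333
```

Call:
{"fn": "send_rows", "kwargs": {"moves": [{"tx": 24,"ty": 17,"tz": -20,"roll": 0,"fingers": 50},{"tx": 24,"ty": 17,"tz": -30,"roll": 0,"fingers": 45},{"tx": 24,"ty": 18,"tz": -30,"roll": 0,"fingers": 45},{"tx": 0,"ty": 0,"tz": -30,"roll": 0,"fingers": 45},{"tx": 0,"ty": 0,"tz": -30,"roll": 0,"fingers": 45},{"tx": 0,"ty": 0,"tz": -20,"roll": 0,"fingers": 45},{"tx": 0,"ty": 0,"tz": 0,"roll": 0,"fingers": 45},{"tx": 0,"ty": 0,"tz": 0,"roll": 0,"fingers": 45}]}}

```text
t: 2.2
tool_pos: [675.5, -22.3, 121.0]
ee_rot: [0.0, 0.931, -0.366, -0.001]
ft_force: [0.2, -0.8, 1.1]
grip_width: 44.7
```

Call:
{"fn": "send_rows", "kwargs": {"moves": [{"tx": 1,"ty": 0,"tz": -20,"roll": 0,"fingers": 40},{"tx": 0,"ty": 0,"tz": -15,"roll": 0,"fingers": 40},{"tx": 0,"ty": 0,"tz": -10,"roll": 0,"fingers": 40},{"tx": 0,"ty": 0,"tz": 0,"roll": 0,"fingers": 40},{"tx": 0,"ty": 0,"tz": 0,"roll": 0,"fingers": 0},{"tx": 0,"ty": 0,"tz": 0,"roll": 0,"fingers": 0},{"tx": 0,"ty": 0,"tz": 0,"roll": 0,"fingers": 0},{"tx": 0,"ty": 0,"tz": 0,"roll": 0,"fingers": 0}], "newtons": 40}}

```text
t: 2.87
tool_pos: [677.8, -22.3, 79.1]
ee_rot: [-0.0, 0.931, -0.366, 0.001]
ft_force: [-3.0, 0.9, 7.0]
grip_width: 12.9
```

Call:
{"fn": "send_rows", "kwargs": {"moves": [{"tx": 0,"ty": 0,"tz": 0,"roll": -6,"fingers": 0},{"tx": 0,"ty": 0,"tz": 0,"roll": -6,"fingers": 0},{"tx": 0,"ty": 0,"tz": 0,"roll": -6,"fingers": 0},{"tx": 0,"ty": 0,"tz": 0,"roll": -6,"fingers": 0},{"tx": 0,"ty": 0,"tz": 0,"roll": -6,"fingers": 0},{"tx": 0,"ty": 0,"tz": 0,"roll": -6,"fingers": 0},{"tx": 0,"ty": 0,"tz": 0,"roll": -6,"fingers": 0},{"tx": 0,"ty": 0,"tz": 0,"roll": -2,"fingers": 0}]}}

```text
t: 3.53
tool_pos: [677.7, -21.9, 79.1]
ee_rot: [-0.001, 0.724, -0.69, 0.001]
ft_force: [-2.0, 2.2, 6.0]
grip_width: 12.9
```

Call:
{"fn": "send_rows", "kwargs": {"moves": [{"tx": 0,"ty": 0,"tz": 0,"roll": 0,"fingers": 0},{"tx": 0,"ty": 0,"tz": 0,"roll": 0,"fingers": 0},{"tx": 0,"ty": 0,"tz": 0,"roll": 0,"fingers": 0}]}}

```text
t: 3.78
tool_pos: [677.7, -21.9, 79.1]
ee_rot: [-0.001, 0.726, -0.688, 0.001]
ft_force: [-3.2, 2.9, 7.2]
grip_width: 12.9
```

Call:
{"fn": "send_rows", "kwargs": {"moves": [{"tx": 0,"ty": 0,"tz": 0,"roll": 0,"fingers": 40},{"tx": 0,"ty": 0,"tz": 0,"roll": 0,"fingers": 40},{"tx": 0,"ty": 0,"tz": 0,"roll": 0,"fingers": 40},{"tx": 0,"ty": 0,"tz": 20,"roll": 0,"fingers": 40},{"tx": 0,"ty": 0,"tz": 30,"roll": 0,"fingers": 40},{"tx": -10,"ty": -15,"tz": 35,"roll": -4,"fingers": 40},{"tx": -20,"ty": -30,"tz": 20,"roll": -5,"fingers": 40},{"tx": -20,"ty": -30,"tz": 10,"roll": -6,"fingers": 40}]}}

```text
t: 4.45
tool_pos: [628.3, -97.7, 195.7]
ee_rot: [0.002, -0.629, 0.777, -0.003]
ft_force: [-0.2, -1.2, -0.4]
grip_width: 40.1
```

Call:
{"fn": "send_rows", "kwargs": {"moves": [{"tx": -20,"ty": -30,"tz": 5,"roll": -6,"fingers": 60},{"tx": -20,"ty": -30,"tz": 0,"roll": -6,"fingers": 60},{"tx": -20,"ty": -27,"tz": 0,"roll": -4,"fingers": 60},{"tx": -20,"ty": -20,"tz": 0,"roll": 0,"fingers": 60},{"tx": 0,"ty": 0,"tz": 0,"roll": 0,"fingers": 60}]}}

```text
t: 4.87
tool_pos: [544.1, -208.3, 197.3]
ee_rot: [-0.001, -0.514, 0.858, -0.0]
ft_force: [1.1, 0.7, 0.2]
grip_width: 60.3
```

```bash
sed 's/"w2/"w3/;s/w2.pkl/w3.pkl/' m4.py | sed '$d' > m6.py; cat >> m6.py <<'E'
pickle.dump(w,open("w3.pkl","wb")); print(proj(w,[[677.4,-22,94],[655,-23.5,94],[493.5,-269,26],[582,-317,6]]).round())
E
python3 m6.py
```

```text
[ 545.74931342 -206.5103157   197.3599567 ] [ 604.79092263 -240.01262448  340.71248776]
[[-34. 197.]
 [ -9. 226.]
 [418. 238.]
 [421. 110.]]
```

View pics/w3.png

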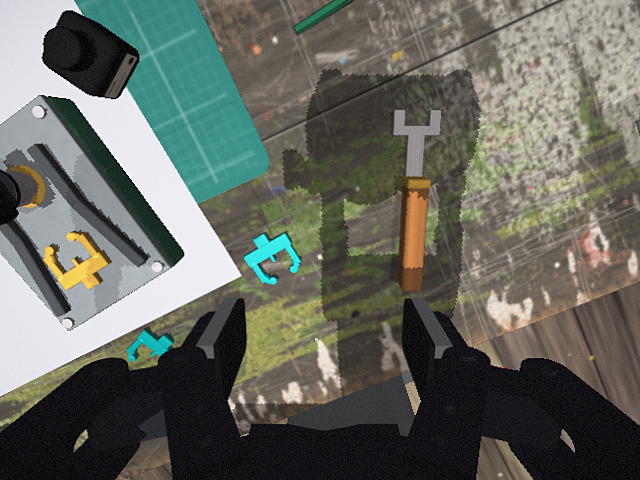

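The fork's prong ends are at (399,111) and (436,111), its ferrule front at (418,179) and its butt at (411,288). The knob is just out of view on the left, so I'll check the dot with the top camera.

```bash
cat > m7.py <<'E'
from h import *
import pickle
w=pickle.load(open("w3.pkl","rb")); im=w["img"]; hsv=cv2.cvtColor(im,cv2.COLOR_RGB2HSV)
tip=plane(w,[[398,111],[437.5,111]],6)[:,:2];print("tips",tip,np.linalg.norm(tip[0]-tip[1]))
m=cv2.inRange(hsv,(5,120,60),(25,255,255));k=np.zeros_like(m);k[170:300,395:435]=m[170:300,395:435]
cn=max(cv2.findContours(k,cv2.RETR_EXTERNAL,cv2.CHAIN_APPROX_NONE)[0],key=cv2.contourArea)[:,0]
print(cn.min(0),cn.max(0))
e=plane(w,[[418.5,179],[416,184]],26)[:,:2]; t=tip.mean(0)
r=cv2.minAreaRect(plane(w,cn,24)[:,:2].astype(np.float32)); print("handle rect",r)
h=np.array(r[0]);d=t-h;y=np.arctan2(d[1],d[0]);print("yaw tip-h",np.degrees(y),np.linalg.norm(d)); g=t-100*np.array([np.cos(y),np.sin(y)]);print("tip",t,"grip",g)
c=camera("top"); m=cv2.inRange(c["img"],(170,170,170),(255,255,255));k=np.zeros_like(m);k[208:242,298:332]=m[208:242,298:332]
n,l,s,cc=cv2.connectedComponentsWithStats(k)
for i in range(1,n):
    if s[i,4]>2: p=plane(c,cc[i:i+1],94)[0]; print(s[i,4],cc[i],p,"ang",np.degrees(np.arctan2(-22-p[1],677.2-p[0])))
im=cv2.resize(c["img"][195:295,275:355],None,fx=6,fy=6,interpolation=cv2.INTER_CUBIC);save("t2",im)
E
python3 m7.py
```

```text
tips [[ 590.26738813 -300.62652794]
 [ 575.2562813  -328.70910065]] 31.842804813077837
[398 176] [430 291]
handle rect ((496.3376770019531, -266.1404724121094), (23.458263397216797, 98.52100372314453), 62.51346206665039)
yaw tip-h -29.31429993614 99.11628497318534
tip [ 582.76183472 -314.6678143 ] grip [ 495.56712424 -265.70780546]
7 [313.         227.71428571] [661.76555145 -23.60190686  94.        ] ang 5.925385573328536
```

Call:
{"fn": "send_rows", "kwargs": {"moves": [{"tx": -18,"ty": -21,"tz": 0,"roll": 0,"fingers": 55},{"tx": -18,"ty": -21,"tz": -15,"roll": 0,"fingers": 55},{"tx": -16,"ty": -20,"tz": -25,"roll": 0,"fingers": 55},{"tx": 0,"ty": 0,"tz": -35,"roll": 0,"fingers": 55},{"tx": 0,"ty": 0,"tz": -35,"roll": 0,"fingers": 55},{"tx": 0,"ty": 0,"tz": -26,"roll": 0,"fingers": 55},{"tx": 0,"ty": 0,"tz": 0,"roll": 0,"fingers": 55},{"tx": 0,"ty": 0,"tz": 0,"roll": 0,"fingers": 55}]}}

```text
t: 5.63
tool_pos: [495.5, -265.3, 60.3]
ee_rot: [-0.0, -0.516, 0.856, 0.001]
ft_force: [0.2, 0.1, 0.2]
grip_width: 55.1
```

Call:
{"fn": "send_rows", "kwargs": {"moves": [{"tx": 0,"ty": -1,"tz": -24,"roll": 0,"fingers": 50},{"tx": 0,"ty": 0,"tz": -18,"roll": 0,"fingers": 45},{"tx": 0,"ty": 0,"tz": -12,"roll": 0,"fingers": 45},{"tx": 0,"ty": 0,"tz": 0,"roll": 0,"fingers": 45},{"tx": 0,"ty": 0,"tz": 0,"roll": 0,"fingers": 0},{"tx": 0,"ty": 0,"tz": 0,"roll": 0,"fingers": 0},{"tx": 0,"ty": 0,"tz": 0,"roll": 0,"fingers": 0},{"tx": 0,"ty": 0,"tz": 0,"roll": 0,"fingers": 0}], "newtons": 90}}

```text
t: 6.3
tool_pos: [496.7, -268.1, 9.5]
ee_rot: [0.001, -0.516, 0.857, -0.002]
ft_force: [-0.5, 0.1, 6.8]
grip_width: 15.9
```

Call:
{"fn": "send_rows", "kwargs": {"moves": [{"tx": 0,"ty": 0,"tz": 10,"roll": 0,"fingers": 0},{"tx": 0,"ty": 0,"tz": 20,"roll": 0,"fingers": 0},{"tx": 0,"ty": 0,"tz": 30,"roll": 0,"fingers": 0},{"tx": 0,"ty": 10,"tz": 30,"roll": 0,"fingers": 0},{"tx": -3,"ty": 22,"tz": 15,"roll": 3,"fingers": 0},{"tx": -3,"ty": 26,"tz": 5,"roll": 4,"fingers": 0},{"tx": -3,"ty": 30,"tz": 0,"roll": 4,"fingers": 0},{"tx": -3,"ty": 30,"tz": 0,"roll": 4,"fingers": 0}]}}

```text
t: 6.97
tool_pos: [483.4, -148.7, 119.2]
ee_rot: [0.001, -0.624, 0.781, -0.001]
ft_force: [-0.2, -0.3, -0.8]
grip_width: 15.8
```

Call:
{"fn": "send_rows", "kwargs": {"moves": [{"tx": -3,"ty": 30,"tz": 0,"roll": 4,"fingers": 0},{"tx": -3,"ty": 30,"tz": 0,"roll": 4,"fingers": 0},{"tx": -1,"ty": 30,"tz": 0,"roll": 4,"fingers": 0},{"tx": 0,"ty": 20,"tz": 0,"roll": 3,"fingers": 0},{"tx": 0,"ty": 10,"tz": 0,"roll": 1,"fingers": 0},{"tx": 0,"ty": 0,"tz": 0,"roll": 0,"fingers": 0},{"tx": 0,"ty": 0,"tz": 0,"roll": 0,"fingers": 0}]}}

```text
t: 7.55
tool_pos: [476.6, -29.7, 117.8]
ee_rot: [-0.0, 0.726, -0.688, 0.001]
ft_force: [0.1, 0.8, -0.3]
grip_width: 15.9
```

```bash
cat > m8.py <<'E'
from h import *
import pickle
cs={}
for n in("wrist","side"):
    w=camera(n)
    for k in("mtx","dist_coeffs","rvec","tvec"): w[k]=np.array(w[k],float)
    cs[n]=w
pickle.dump(cs,open("c4.pkl","wb"))
s=cs["side"]["img"][190:330,190:400]
print(get_obs()["tool_pos"], cs["wrist"]["img"].shape)
a=cv2.resize(cs["wrist"]["img"],(480,360)); b=cv2.resize(s,(480,240) if 0 else (360,240),interpolation=cv2.INTER_CUBIC)
save("w4",np.vstack([a,np.hstack([b,np.zeros((240,120,3),np.uint8)])]))
E
python3 m8.py
```

```text
[476.52679939 -30.50630494 117.42269034] (480, 640, 3)
```

View pics/w4.png

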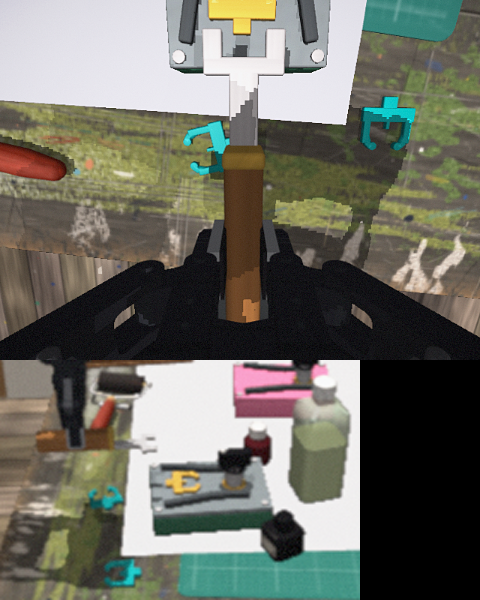

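The side view shows the fork held about level. In the wrist view its prong tips are at about (271,40) and (380,40) at full scale, slightly right of the clip's tail at (323,42).

```bash
cat > m9.py <<'E'
from h import *
import pickle
cs=pickle.load(open("c4.pkl","rb")); w=cs["wrist"]; im=w["img"]; hsv=cv2.cvtColor(im,cv2.COLOR_RGB2HSV)
ax=np.array([677.2,-22]);y=np.radians(3.4);M=np.array([[np.cos(y),np.sin(y)],[-np.sin(y),np.cos(y)]])
B=lambda uv,z:((plane(w,uv,z)[:,:2]-ax)@M.T).round(1).tolist()
row=im[55].astype(int); br=np.where((row.min(1)>165)&(np.arange(640)>255)&(np.arange(640)<400))[0]; print("white px row55",br.min(),br.max())
for z in(108,114,120): print(z,B([[br.min(),40],[br.max()+1,40]],z))
m=cv2.inRange(hsv,(18,120,120),(35,255,255));m[60:]=0
t=np.where(m[36])[0];print("tail row36",t.min(),t.max(),B([[t.min(),36],[t.max()+1,36],[t.mean(),np.where(m.any(1))[0].max()]],46))
t=np.where(m[15])[0];print("back row15",t.min(),t.max(),B([[t.min(),15],[t.max()+1,15]],46))
S=B([[179*4/3,57*4/3],[318*4/3,57*4/3]],41);print("screws",S)
s=cs["side"]; print("side proj tip exp",(proj(s,[[574.5,-24,113],[426,-33,108]])-[190,190])*[360/210,240/140]+[0,360])
E
python3 m9.py
```

```text
white px row55 270 399
108 [[-100.6, 23.4], [-100.9, -22.4]]
114 [[-101.8, 22.7], [-102.1, -21.4]]
120 [[-103.1, 22.0], [-103.3, -20.3]]
tail row36 311 334 [[-86.2, 10.6], [-86.3, -1.2], [-90.3, 5.0]]
back row15 278 367 [[-76.7, 26.6], [-77.0, -17.3]]
screws [[-103.7, 48.5], [-104.3, -47.5]]
side proj tip exp [[154.90989131 439.81354022]
 [ 37.7450905  450.03491892]]
```

Call:
{"fn": "send_rows", "kwargs": {"moves": [{"tx": 0,"ty": 1,"tz": -20,"roll": 0,"fingers": 0},{"tx": 0,"ty": 0,"tz": -20,"roll": 0,"fingers": 0},{"tx": 0,"ty": 0,"tz": -13,"roll": 0,"fingers": 0},{"tx": 0,"ty": 0,"tz": -5,"roll": 0,"fingers": 0},{"tx": 0,"ty": 0,"tz": -3,"roll": 0,"fingers": 0},{"tx": 0,"ty": 0,"tz": 0,"roll": 0,"fingers": 0},{"tx": 0,"ty": 0,"tz": 0,"roll": 0,"fingers": 0}]}}

```text
t: 8.23
tool_pos: [476.7, -28.9, 56.7]
ee_rot: [-0.0, 0.726, -0.688, 0.0]
ft_force: [-0.6, -0.1, -1.4]
grip_width: 16.2
```

```bash
sed 's/c4.pkl/c5.pkl/;s/"w4"/"w5"/;s/190:330,190:400/235:305,235:355/' m8.py > m10.py; python3 m10.py; python3 -c "
from h import *
print(get_obs()['ft_force'])"
```

```text
[476.75979023 -28.66881404  56.86994101] (480, 640, 3)
[ 0.54378783 -0.18745875 -0.74585923]
```

View pics/w5.png

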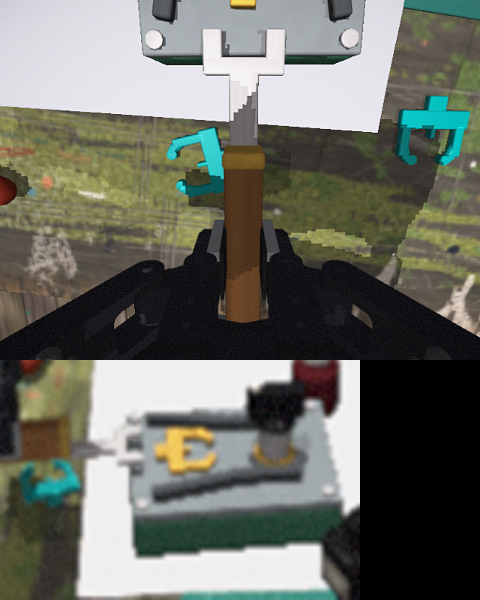

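The fork sits above the block's near edge with its slot on the clip's tail line. I'll lower it gently and watch the force.

Call:
{"fn": "send_rows", "kwargs": {"moves": [{"tx": 0,"ty": 0,"tz": -2,"roll": 0,"fingers": 0},{"tx": 0,"ty": 0,"tz": -2,"roll": 0,"fingers": 0},{"tx": 0,"ty": 0,"tz": 0,"roll": 0,"fingers": 0},{"tx": 0,"ty": 0,"tz": 0,"roll": 0,"fingers": 0}]}}

```text
t: 8.67
tool_pos: [476.1, -28.3, 52.1]
ee_rot: [0.0, 0.726, -0.688, 0.0]
ft_force: [-0.3, 0.2, -0.5]
grip_width: 16.0
```

Call:
{"fn": "send_rows", "kwargs": {"moves": [{"tx": 0,"ty": 0,"tz": -1,"roll": 0,"fingers": 0},{"tx": 0,"ty": 0,"tz": -1,"roll": 0,"fingers": 0},{"tx": 0,"ty": 0,"tz": 0,"roll": 0,"fingers": 0},{"tx": 0,"ty": 0,"tz": 0,"roll": 0,"fingers": 0}]}}

```text
t: 9.0
tool_pos: [476.1, -28.3, 50.0]
ee_rot: [0.0, 0.726, -0.688, -0.0]
ft_force: [-0.2, -0.4, -1.2]
grip_width: 15.8
```

Call:
{"fn": "send_rows", "kwargs": {"moves": [{"tx": 0,"ty": 0,"tz": -1,"roll": 0,"fingers": 0},{"tx": 0,"ty": 0,"tz": 0,"roll": 0,"fingers": 0},{"tx": 0,"ty": 0,"tz": 0,"roll": 0,"fingers": 0}]}}

```text
t: 9.25
tool_pos: [476.3, -28.4, 49.3]
ee_rot: [-0.0, 0.726, -0.688, 0.0]
ft_force: [-1.4, 0.7, 1.3]
grip_width: 15.8
```

Call:
{"fn": "send_rows", "kwargs": {"moves": [{"tx": 0,"ty": 0,"tz": -1,"roll": 0,"fingers": 0},{"tx": 0,"ty": 0,"tz": 0,"roll": 0,"fingers": 0},{"tx": 0,"ty": 0,"tz": 0,"roll": 0,"fingers": 0}]}}

```text
t: 9.5
tool_pos: [476.2, -28.4, 48.4]
ee_rot: [-0.0, 0.726, -0.688, 0.0]
ft_force: [-3.0, 0.4, 4.6]
grip_width: 16.0
```

Call:
{"fn": "send_rows", "kwargs": {"moves": [{"tx": 0,"ty": 0,"tz": 1.5,"roll": 0,"fingers": 0},{"tx": 6,"ty": 0.4,"tz": 0,"roll": 0,"fingers": 0},{"tx": 6,"ty": 0.3,"tz": 0,"roll": 0,"fingers": 0},{"tx": 6,"ty": 0.3,"tz": 0,"roll": 0,"fingers": 0},{"tx": 5,"ty": 0.3,"tz": 0,"roll": 0,"fingers": 0},{"tx": 5,"ty": -0.2,"tz": 0,"roll": 0,"fingers": 0},{"tx": 5,"ty": -0.2,"tz": 0,"roll": 0,"fingers": 0},{"tx": 0,"ty": 0,"tz": 0,"roll": 0,"fingers": 0}]}}

```text
t: 10.17
tool_pos: [510.5, -27.6, 49.6]
ee_rot: [-0.0, 0.726, -0.688, 0.001]
ft_force: [-0.2, 0.2, 0.1]
grip_width: 15.7
```

```bash
sed 's/c4.pkl/c6.pkl/;s/"w4"/"w6"/;s/190:330,190:400/235:305,235:355/' m8.py > m10.py; python3 m10.py; python3 -c "
from h import *
print(get_obs()['ft_force'])"
```

```text
[509.74239904 -27.51980464  49.53908172] (480, 640, 3)
[-0.22409221 -0.91111947  0.51436737]
```

View pics/w6.png

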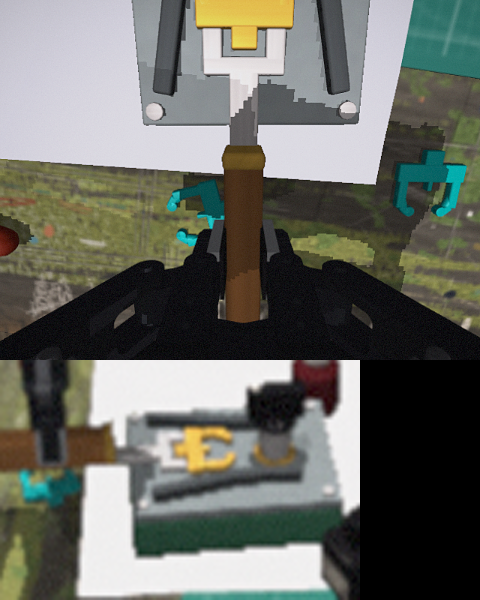

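Call:
{"fn": "send_rows", "kwargs": {"moves": [{"tx": 5,"ty": -0.6,"tz": 0,"roll": 0,"fingers": 0},{"tx": 5,"ty": -0.6,"tz": 0,"roll": 0,"fingers": 0},{"tx": 5,"ty": -0.6,"tz": 0,"roll": 0,"fingers": 0},{"tx": 5,"ty": -0.6,"tz": 0,"roll": 0,"fingers": 0},{"tx": 4,"ty": -0.6,"tz": 0,"roll": 0,"fingers": 0},{"tx": 0,"ty": 0,"tz": 0,"roll": 0,"fingers": 0}]}}

```text
t: 10.77
tool_pos: [534.3, -30.7, 49.6]
ee_rot: [-0.0, 0.726, -0.688, 0.001]
ft_force: [-1.0, 1.0, 0.3]
grip_width: 15.6
```

Call:
{"fn": "send_rows", "kwargs": {"moves": [{"tx": 4,"ty": 0.2,"tz": 0,"roll": 0,"fingers": 0},{"tx": 4,"ty": 0.2,"tz": 0,"roll": 0,"fingers": 0},{"tx": 3,"ty": 0.2,"tz": 0,"roll": 0,"fingers": 0},{"tx": 0,"ty": 0,"tz": 0,"roll": 0,"fingers": 0}]}}

```text
t: 11.1
tool_pos: [542.5, -29.4, 49.5]
ee_rot: [0.001, 0.726, -0.688, -0.002]
ft_force: [-5.9, 0.5, 5.0]
grip_width: 15.9
```

Call:
{"fn": "send_rows", "kwargs": {"moves": [{"tx": 3,"ty": 0.2,"tz": 0,"roll": 0,"fingers": 0},{"tx": 3,"ty": 0.2,"tz": 0,"roll": 0,"fingers": 0},{"tx": 3,"ty": 0.2,"tz": 0,"roll": 0,"fingers": 0},{"tx": 0,"ty": 0,"tz": 0,"roll": 0,"fingers": 0}]}}

```text
t: 11.43
tool_pos: [554.1, -29.3, 49.7]
ee_rot: [-0.0, 0.726, -0.688, 0.001]
ft_force: [0.2, -0.1, -0.1]
grip_width: 15.5
```

Call:
{"fn": "send_rows", "kwargs": {"moves": [{"tx": 2,"ty": 0.1,"tz": 0,"roll": 0,"fingers": 0},{"tx": 2,"ty": 0.1,"tz": 0,"roll": 0,"fingers": 0},{"tx": 0,"ty": 0,"tz": 0,"roll": 0,"fingers": 0}]}}

```text
t: 11.68
tool_pos: [556.0, -29.0, 49.5]
ee_rot: [0.001, 0.726, -0.688, -0.001]
ft_force: [-6.1, -0.8, 5.4]
grip_width: 15.6
```

Call:
{"fn": "send_rows", "kwargs": {"moves": [{"tx": 2,"ty": 0.1,"tz": 0,"roll": 0,"fingers": 0},{"tx": 2,"ty": 0.1,"tz": 0,"roll": 0,"fingers": 0},{"tx": 0,"ty": 0,"tz": 0,"roll": 0,"fingers": 0},{"tx": 0,"ty": 0,"tz": 0,"roll": 0,"fingers": 0}]}}

```text
t: 12.02
tool_pos: [556.7, -28.8, 49.5]
ee_rot: [0.003, 0.726, -0.688, -0.004]
ft_force: [-18.4, -1.7, 14.9]
grip_width: 16.3
```

```bash
sed 's/c4.pkl/c7.pkl/;s/"w4"/"w7"/;s/190:330,190:400/235:305,235:355/' m8.py > m10.py; python3 m10.py; python3 -c "
from h import *
print(get_obs()['ft_force'])"
```

```text
[556.67222632 -28.85345071  49.51179733] (480, 640, 3)
[-18.53819487  -1.92063596  13.51974311]
```

View pics/w7.png

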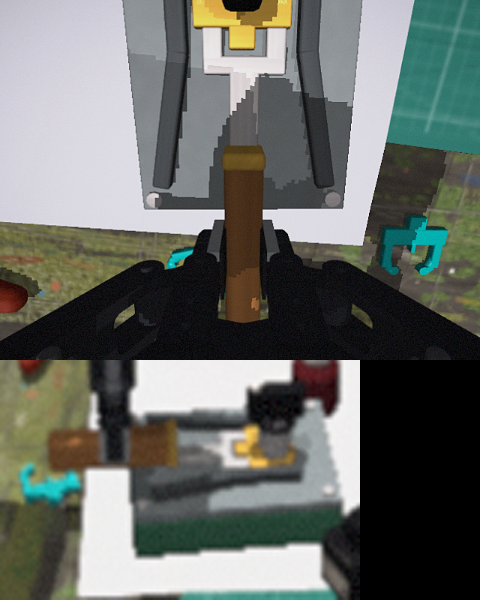

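The clip is around the spindle, with the fork against its back, pressing 18 N. I'll measure the back's distance from the axis.

```bash
cat > m11.py <<'E'
from h import *
import pickle
w=pickle.load(open("c7.pkl","rb"))["wrist"]; im=w["img"]; hsv=cv2.cvtColor(im,cv2.COLOR_RGB2HSV)
ax=np.array([677.2,-22]);y=np.radians(3.4);M=np.array([[np.cos(y),np.sin(y)],[-np.sin(y),np.cos(y)]])
B=lambda uv,z:((plane(w,uv,z)[:,:2]-ax)@M.T).round(1).tolist()
m=cv2.inRange(hsv,(18,120,110),(38,255,255));m[80:]=0;m[:,:240]=0;m[:,400:]=0
L=[np.where(m[:,u])[0].max() for u in(262,266,375,380)];T=np.where(m.any(1))[0].max();print(L,T)
print("back",B([[264,np.mean(L[:2])+1],[377,np.mean(L[2:])+1]],46),"tail",B([[322,T+1]],46))
t=np.where(m[10])[0];print("sides",B([[t.min(),10],[t.max()+1,10]],46))
g=im.min(2);
for x0,x1 in((185,225),(425,465)):
    k=(g[245:285,x0:x1]>165);v,u=np.nonzero(k);print("screw",u.mean()+x0,v.mean()+245,k.sum(),B([[u.mean()+x0,v.mean()+245]],41))
E
python3 m11.py
```

```text
[np.int64(35), np.int64(35), np.int64(35), np.int64(36)] 64
back [[-21.0, 20.7], [-21.4, -17.2]] tail [[-30.1, 1.3]]
sides [[-13.2, 23.0], [-13.4, -20.9]]
screw 198.0581395348837 270.83388704318935 602 [[-106.3, 52.4]]
screw 452.2244897959184 273.1587301587302 441 [[-107.9, -51.2]]
```

The clip's back measures about -21 mm from the axis. Home is -24 and a stopped clip would be about -28, so with roughly 2-3 mm of calibration error it's home. I'll retract the fork and carry it back to its old free spot.

Call:
{"fn": "send_rows", "kwargs": {"moves": [{"tx": -5,"ty": -0.3,"tz": 0,"roll": 0,"fingers": 0},{"tx": -8,"ty": -0.5,"tz": 1,"roll": 0,"fingers": 0},{"tx": -10,"ty": -0.6,"tz": 1,"roll": 0,"fingers": 0},{"tx": -15,"ty": -0.9,"tz": 2,"roll": 0,"fingers": 0},{"tx": -20,"ty": -1,"tz": 10,"roll": 0,"fingers": 0},{"tx": -20,"ty": -1,"tz": 25,"roll": 0,"fingers": 0},{"tx": -7,"ty": 0,"tz": 25,"roll": 0,"fingers": 0},{"tx": 0,"ty": -10,"tz": 6,"roll": -1,"fingers": 0}]}}

```text
t: 12.78
tool_pos: [475.9, -42.5, 122.4]
ee_rot: [-0.001, 0.72, -0.694, 0.001]
ft_force: [0.8, 0.6, 0.5]
grip_width: 16.0
```

Call:
{"fn": "send_rows", "kwargs": {"moves": [{"tx": 0,"ty": -20,"tz": 0,"roll": -3,"fingers": 0},{"tx": 3,"ty": -30,"tz": 0,"roll": -4,"fingers": 0},{"tx": 3,"ty": -30,"tz": 0,"roll": -4,"fingers": 0},{"tx": 3,"ty": -30,"tz": 0,"roll": -4,"fingers": 0},{"tx": 3,"ty": -30,"tz": 0,"roll": -4,"fingers": 0},{"tx": 3,"ty": -30,"tz": 0,"roll": -4,"fingers": 0},{"tx": 3,"ty": -30,"tz": 0,"roll": -4,"fingers": 0},{"tx": 2,"ty": -20,"tz": 0,"roll": -3,"fingers": 0}]}}

```text
t: 13.45
tool_pos: [496.4, -266.6, 118.9]
ee_rot: [0.0, -0.513, 0.858, -0.001]
ft_force: [-0.7, -0.0, -0.8]
grip_width: 15.9
```

Call:
{"fn": "send_rows", "kwargs": {"moves": [{"tx": 0,"ty": -8,"tz": -15,"roll": 0,"fingers": 0},{"tx": 0,"ty": 0,"tz": -25,"roll": 0,"fingers": 0},{"tx": 0,"ty": 0,"tz": -25,"roll": 0,"fingers": 0},{"tx": 0,"ty": 0,"tz": -20,"roll": 0,"fingers": 0},{"tx": 0,"ty": 0,"tz": 0,"roll": 0,"fingers": 0},{"tx": 0,"ty": 0,"tz": 0,"roll": 0,"fingers": 0}]}}

```text
t: 13.95
tool_pos: [495.6, -271.2, 33.4]
ee_rot: [-0.001, -0.515, 0.857, 0.001]
ft_force: [0.8, 0.1, -0.1]
grip_width: 15.8
```

Call:
{"fn": "send_rows", "kwargs": {"moves": [{"tx": 0,"ty": 0,"tz": -12,"roll": 0,"fingers": 0},{"tx": 0,"ty": 0,"tz": -7,"roll": 0,"fingers": 0},{"tx": 0,"ty": 0,"tz": -2,"roll": 0,"fingers": 0},{"tx": 0,"ty": 0,"tz": -2,"roll": 0,"fingers": 0},{"tx": 0,"ty": 0,"tz": 0,"roll": 0,"fingers": 0},{"tx": 0,"ty": 0,"tz": 0,"roll": 0,"fingers": 0}]}}

```text
t: 14.45
tool_pos: [496.5, -271.4, 12.2]
ee_rot: [0.0, -0.516, 0.857, -0.0]
ft_force: [0.5, -0.3, -0.6]
grip_width: 16.1
```

Call:
{"fn": "send_rows", "kwargs": {"moves": [{"tx": 0,"ty": 0,"tz": -2,"roll": 0,"fingers": 0},{"tx": 0,"ty": 0,"tz": -2,"roll": 0,"fingers": 0},{"tx": 0,"ty": 0,"tz": 0,"roll": 0,"fingers": 0}]}}

```text
t: 14.7
tool_pos: [496.6, -271.5, 9.5]
ee_rot: [0.0, -0.516, 0.857, -0.001]
ft_force: [-4.5, 2.5, 13.3]
grip_width: 16.0
```

Firm on the table (13 N). Releasing and rising.

Call:
{"fn": "send_rows", "kwargs": {"moves": [{"tx": 0,"ty": 0,"tz": 1,"roll": 0,"fingers": 0},{"tx": 0,"ty": 0,"tz": 0,"roll": 0,"fingers": 30},{"tx": 0,"ty": 0,"tz": 0,"roll": 0,"fingers": 50},{"tx": 0,"ty": 0,"tz": 0,"roll": 0,"fingers": 50},{"tx": 0,"ty": 0,"tz": 0,"roll": 0,"fingers": 50},{"tx": 0,"ty": 0,"tz": 15,"roll": 0,"fingers": 50},{"tx": 0,"ty": 0,"tz": 25,"roll": 0,"fingers": 50},{"tx": 0,"ty": 0,"tz": 30,"roll": 0,"fingers": 50}]}}

```text
t: 15.37
tool_pos: [495.0, -270.4, 77.6]
ee_rot: [-0.001, -0.516, 0.857, 0.002]
ft_force: [0.4, 0.1, -0.4]
grip_width: 50.2
```

Call:
{"fn": "send_rows", "kwargs": {"moves": [{"tx": -10,"ty": -10,"tz": 35,"roll": 0,"fingers": 50},{"tx": -10,"ty": -20,"tz": 35,"roll": 0,"fingers": 50},{"tx": -10,"ty": -20,"tz": 20,"roll": 0,"fingers": 50},{"tx": 0,"ty": 0,"tz": 0,"roll": 0,"fingers": 50},{"tx": 0,"ty": 0,"tz": 0,"roll": 0,"fingers": 50}]}}

```text
t: 15.78
tool_pos: [466.1, -322.2, 169.5]
ee_rot: [0.0, -0.515, 0.857, -0.001]
ft_force: [0.3, 0.7, 0.0]
grip_width: 49.8
```

```bash
cat > m12.py <<'E'
from h import *
t=camera("top");s=camera("side");print(get_obs()["tool_pos"])
a=cv2.resize(t["img"][195:295,275:355],None,fx=5,fy=5,interpolation=cv2.INTER_CUBIC)[:300]
b=cv2.resize(s["img"][225:305,250:370],(400,267),interpolation=cv2.INTER_CUBIC)
d=cv2.resize(s["img"][150:410,180:420],(400,300)); e=cv2.resize(t["img"][250:360,400:500],(400,300))
o=np.zeros((600,800,3),np.uint8);o[:300,:400]=a;o[:267,400:]=b;o[300:,:400]=d;o[300:,400:]=e;save("end",o)
ax=np.array([677.2,-22]);y=np.radians(3.4);M=np.array([[np.cos(y),np.sin(y)],[-np.sin(y),np.cos(y)]])
hsv=cv2.cvtColor(t["img"],cv2.COLOR_RGB2HSV);m=cv2.inRange(hsv,(18,110,110),(35,255,255));k=np.zeros_like(m);k[205:260,295:335]=m[205:260,295:335]
v,u=np.nonzero(k);p=(plane(t,np.c_[u,v],46)[:,:2]-ax)@M.T;print("clip",p.min(0),p.max(0))
E
python3 m12.py
```

```text
[ 465.70194775 -320.17649313  167.22128047]
clip [-30.20264698 -21.52857362] [ 6.0851096  18.91543741]
```

View pics/end.png

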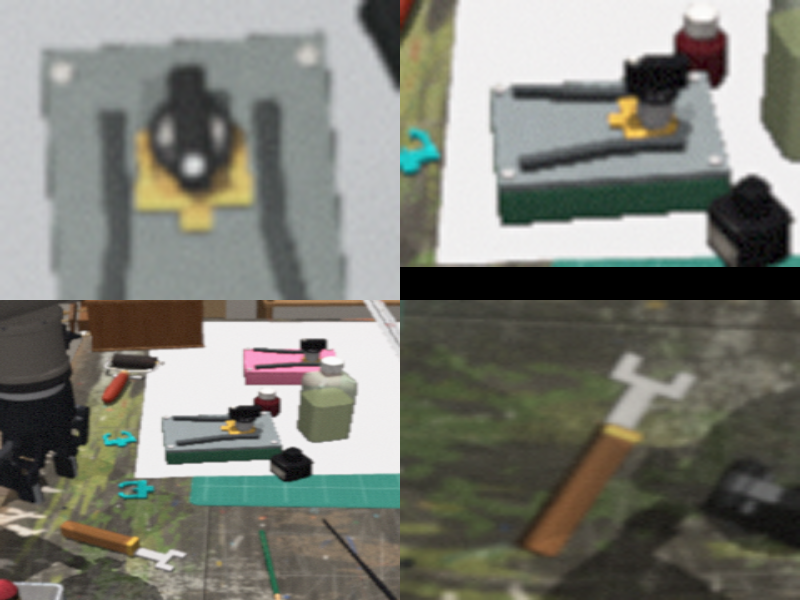

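The clip is square on the spindle, with its tail about 30 mm from the axis (33 is nominal, and a clip stopped short would read about 37). The dot points down the channel and the fork lies flat and free.

```bash
python3 -c "
from workcell import sign_off; print(sign_off())"
```

```text
the job is handed in; nothing more can be done
None
```

I finished the job and handed it in after about 16 s of robot time; sign-off gives no verdict, so these are my own checks.

- **Spindle:** I gripped the knob and turned it about 44° clockwise. The dot then measured about 2.5° off the channel line in the top view, and it still points down the channel in the last picture.
- **Clip:** I gripped the fork by its handle and pushed the clip along the channel with it. The resistance was about 6 N, dropped to zero as the clip snapped, then rose to 18 N against the stop.
- **Seating:** The last views show the clip square on the spindle. The measured positions are about 3 mm off nominal: tail at -30 mm instead of -33, back at -21 mm instead of -24. That is on the far side of home, and I put it down to calibration and my estimate of the axis. A clip stopped short would read about -37 and -28. The snap, more than the camera, is my evidence for the 2.2 mm limit.
- **Fork:** It lies flat and released near where it started, and the gripper is well clear of everything.
- **Other objects:** The ink bottles, turps bottle and ink roller look undisturbed in the final side view; I did not re-measure them.

The first move call was refused because its rows left out some fields, so nothing moved, and I sent it again.

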